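# Pack the measuring-cell kit into its tray

## Task

Pack the measuring-cell kit into the white tray: stand the wide cup upright in the round recess, lay the electrode with the plain round rod flat in the long narrow recess, and set the long two-post test box, posts up, in the rectangular recess, each resting fully on the floor of its recess. Leave the look-alikes (the narrow cup, the electrode with the flat plate and the short one-post box) where they are, undisturbed.

Things in the scene. Friction and masses are not known exactly. Their poses are not given: they have to be found in the camera images.
- tray: Shallow white plastic tray, fixed to the bench, 282 (x) x 144 (y) mm, walls 5 mm thick and 25 mm high, floor 5 mm thick. Origin: centre of its underside. It carries the three holders in a row along its x, at -84, 0 and +84 mm, the holders' long sides lying along the tray's y.
- round_holder: Grey plastic holder, 124 (its x) x 74 (y) mm, fixed, in any of the three places in the white tray. Origin: centre of its underside, on the tray's floor, 5 mm above the bench; z up. Rim 12 mm above its origin; in its middle a round recess 62 mm across, 8 mm deep: the recess floor is 4 mm above the origin. For the wide cup.
- trough_holder: Grey plastic holder, 124 (its x) x 74 (y) mm, fixed, in any of the three places in the white tray. Origin: centre of its underside, on the tray's floor, 5 mm above the bench; z up. Rim 12 mm above its origin; in it a long narrow recess 116 mm (along x) x 34 mm (along y), 8 mm deep: the recess floor is 4 mm above the origin. For the rod electrode.
- box_holder: Grey plastic holder, 124 (its x) x 74 (y) mm, fixed, in any of the three places in the white tray. Origin: centre of its underside, on the tray's floor, 5 mm above the bench; z up. Rim 12 mm above its origin; in it a rectangular recess 82 mm (along x) x 52 mm (along y), 8 mm deep: the recess floor is 4 mm above the origin. For the long test box.
- wide_cup: Kit: round open white plastic cup standing upright, 46 mm outside diameter, straight sides, 50 mm high, wall 4 mm, about 60 g. Origin: centre of its underside; z up along its axis.
- rod_electrode: Kit: electrode lying flat, 100 mm long along its x: a square black body 60 x 20 x 20 mm (x from -50 to +10 mm), then a round steel rod 10 mm thick with a round end (x from +10 to +50 mm), its axis 10 mm above the underside. Origin: middle of the length, at the level of the underside; z up. About 50 g, balanced some 15 mm behind the origin (-x): grip it there, across y.
- long_box: Kit: long aluminium test box, 64 (x) x 36 (y) x 28 (z) mm, with two brass terminal posts (10 mm thick, 12 mm tall) on top at x = -20 and +20 mm. Origin: centre of its underside; z up. About 120 g. Grip it across y.
- narrow_cup: Look-alike, not of the kit: white plastic cup like the wide cup and as high (50 mm) but only 32 mm across. Loose. Origin: centre of its underside.
- flag_electrode: Look-alike, not of the kit: the same square black body (60 x 20 x 20 mm, x from -50 to +10 mm) but a thin stem that ends in a flat steel plate 26 x 26 mm (x from +24 to +50 mm). Loose. Origin: middle of the length, at the level of the underside.
- short_box: Look-alike, not of the kit: aluminium box as wide and high as the long one (36 x 28 mm) but only 42 mm long, with one brass post in the middle of its top. Loose. Origin: centre of its underside.
Mind the look-alikes: they are no part of the job. Leave any blue look-alike of the wide_cup alone. Leave any turquoise look-alike of the short_box alone.

How it is judged (in metres and radians):
At the end, for the whole second after the job is handed in: Cup, rod electrode and long box at rest in their own holders: centre within 14 mm, underside under 8 mm above the holder's underside (recess floor 4 mm), tilt under 0.15 rad, electrode and box along the holder within 0.4 rad. Look-alikes within 20 mm of their start, tilt under 0.2 rad (horizontal distance between wide_cup and round_holder below 0.014 m and z of wide_cup in the frame of round_holder below 0.008 m and angle between each of wide_cup, rod_electrode, long_box's own z axis and vertical below 0.15 rad and linear speed of each of wide_cup, rod_electrode, long_box below 0.02 m/s and horizontal distance between rod_electrode and trough_holder below 0.014 m and z of rod_electrode in the frame of trough_holder below 0.008 m and angle between the x axis of rod_electrode and the x axis of trough_holder, either way round below 0.4 rad and horizontal distance between long_box and box_holder below 0.014 m and z of long_box in the frame of box_holder below 0.008 m and angle between the x axis of long_box and the x axis of box_holder, either way round below 0.4 rad and distance of each of narrow_cup, flag_electrode, short_box from where it was at the start of the episode below 0.02 m and angle between each of narrow_cup, flag_electrode, short_box's own z axis and vertical below 0.2 rad); the robot touches nothing.
It fails at once if the narrow cup, which is not of the kit, is shifted by more than 20 mm or tipped (distance of narrow_cup from where it was at the start of the episode above 0.02 m or angle between narrow_cup's own z axis and vertical above 0.2 rad).
It fails at once if the flag electrode, which is not of the kit, is shifted by more than 20 mm or tipped (distance of flag_electrode from where it was at the start of the episode above 0.02 m or angle between flag_electrode's own z axis and vertical above 0.2 rad).
It fails at once if the short box, which is not of the kit, is shifted by more than 20 mm or tipped (distance of short_box from where it was at the start of the episode above 0.02 m or angle between short_box's own z axis and vertical above 0.2 rad).
It also fails if it takes over 83 s, if anything falls off the work surface, if the arm or the gripper's body presses on something with over 40 N, if the wrist force passes 120 N, or if a joint passes its speed limit or range.

## Robot

A 6-joint arm with a two-finger parallel gripper is mounted at the origin on the work surface. World frame = base frame: x ahead of the robot, y to its left, z up, the work surface at z = 0. Lengths are in mm, angles in rad, forces in N, time in s.
With the tool pointing down it reaches from about 400 to 825 mm from the base axis. Payload 7 kg.
Tool frame: the origin (TCP) lies at the very end of the fingers, on their centre line; the grasp point (between the pads) lies 19 mm behind it; z points along the fingers, y is the direction in which the jaws open and shut (so a half turn about z gives the same grasp; the last joint's range is limited). The gripper opens to 88 mm and grips with 3 to 60 N. Pads are 19 mm wide; open, the fingers measure 130 mm over their backs; the gripper's body (78 mm by 193 mm) begins 47 mm behind the grasp point.
Start: joints at [1.456, 0.359, 0.012, 0, -1.224, -0.288], TCP at [264.603, 620.951, 226.561] pointing down, gripper open.
Joint ranges: [-3.07, 3.07], [-1.43, 2.12], [-1.02, 1.25], [-3.03, 1.67], [-3.05, -0], [-3.03, 3.03]. Speed limits (rad/s): [2.39, 2.39, 3.01, 3.14, 3.14, 3.14].

## Interface

Orientations are given as a unit quaternion [x, y, z, w].
In Python, from plant import bot gives the robot as it stands. Calls block until the motion is done:
- bot.move_ptp(position, orientation): joint-space move of the TCP to a pose.
- bot.line_to(position, velocity=150, ori=None): straight line of the TCP; ori=None keeps the orientation; velocity is the mean speed in mm/s.
- bot.move_joints(angles): joint-space move.
- bot.move_gripper(opening, force=None): finger opening in mm; force is the grip in N (None keeps the last); returns when the fingers have stopped.
- bot.pause(seconds).
- bot.solve_ik(position, orientation): joint angles nearest the present ones, or None.
- bot.read_state(): the state.
- bot.camera(name): name is "scene" or "top"; returns the picture (480x640x3 uint8, red, green, blue); there is no depth.
- bot.get_calibration(name): a dict with "fx", "fy", "cx", "cy" (pixels), "view" (4x4, takes a point from world to camera coordinates). Camera axes: x right, y up, looking along -z (the intrinsics and any distortion apply to the point x, -y, -z); pixel columns grow to the right and rows downward; lengths in mm; the calibration is good to about 2 mm. A picture is of the moment at which its call begins. get_calibration takes no time and is no camera call.
A pose or a line that the arm cannot do raises bot.Unreachable and nothing moves.
- bot.close_job(): hands the job in, once; it reports no verdict.
The state is a dict: "t": time; "joint_pos": joint angles; "qvel": joint speeds; "tau": joint torques, N m; "tcp_pos": TCP position; "eef_rot": TCP orientation; "contact_force": force on the tool from outside, world axes, zero at the start; "moment": the same for the moment, N m; "width": finger opening in mm.
Only numpy, scipy, OpenCV 4.12 (cv2) and the standard library are available. Lean on these libraries where they do the work, as an engineer would, in place of code of your own. Each camera call takes 0.05 s, during which the arm holds its last target.

## Working session

There is one attempt and no reset: what is moved stays moved. The work goes in short steps, each a Python script; the robot and the scene stay as the last script left them, time stands still between calls to the robot, and variables do not carry over. Pictures are saved under pics/ and viewed, and the job is handed in when it is done.

```bash
mkdir -p pics; ls; python3 - <<'E'
from plant import bot
import cv2,numpy as np
np.set_printoptions(precision=4,suppress=True)
for n in("scene","top"):
    im=bot.camera(n); cv2.imwrite(f"pics/{n}0.png",im[:,:,::-1])
    c=bot.get_calibration(n); print(n,{k:(np.array(v) if k=="view" else v) for k,v in c.items()})
s=bot.read_state();print(s)
E
```

```text
pics
scene {'fx': 529.3199356801979, 'fy': 529.3199356801979, 'cx': 306.1725873260851, 'cy': 232.98964827300156, 'view': array([[   -0.6003,     0.7997,     0.0037,   332.428 ],
       [   -0.681 ,    -0.5136,     0.522 ,   338.27  ],
       [    0.4194,     0.3109,     0.8529, -1316.9647],
       [    0.    ,     0.    ,     0.    ,     1.    ]])}
top {'fx': 472.12885918367743, 'fy': 472.12885918367743, 'cx': 315.3191152192135, 'cy': 239.27769793336208, 'view': array([[   -0.026 ,    -0.9997,    -0.0037,    12.7945],
       [    0.9887,    -0.0263,     0.1479,  -535.613 ],
       [   -0.1479,     0.0002,     0.989 , -1115.3938],
       [    0.    ,     0.    ,     0.    ,     1.    ]])}
{'t': 0.1, 'joint_pos': array([ 1.4561,  0.3593,  0.0111, -0.0002, -1.2241, -0.2881]), 'qvel': array([ 0.0017, -0.0011,  0.0033,  0.0003,  0.0002,  0.0005]), 'tau': array([ -0.0013, -58.4164,  29.3755,   7.0155,   0.0102,  -0.    ]), 'tcp_pos': array([264.4812, 620.5513, 225.7196]), 'eef_rot': array([ 0.9798, -0.2001, -0.0001,  0.0008]), 'contact_force': array([-0.1014,  0.5496, -0.0787]), 'moment': array([ 0.0106, -0.0368, -0.0191]), 'width': 87.80383166968126}
```

View pics/scene0.png

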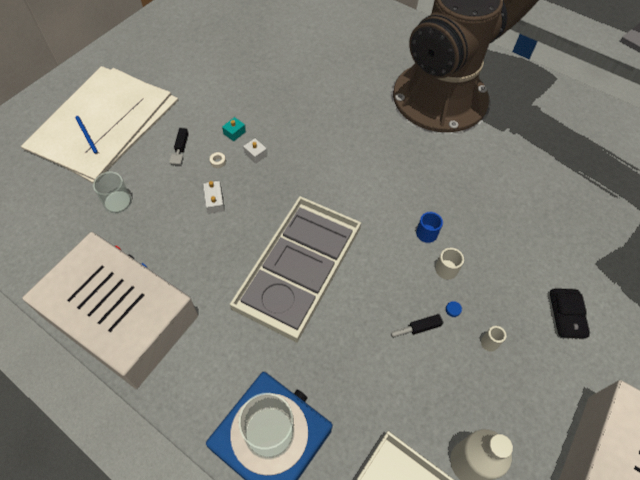

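View pics/top0.png

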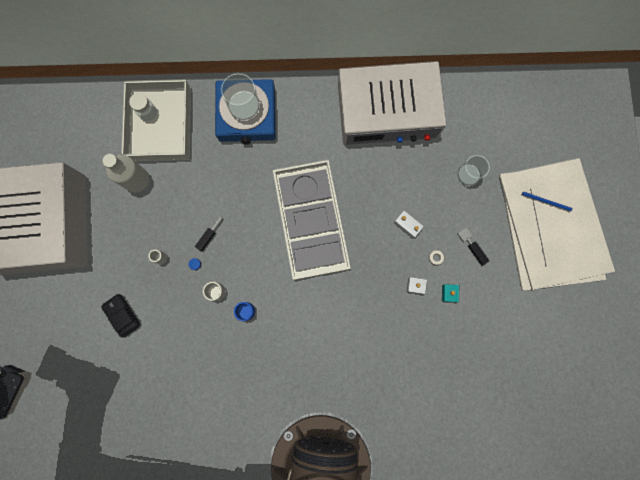

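The top view shows the wide cup at about (213,292) and the narrow cup at (157,257). The rod electrode is at (208,237), the long box at (409,223), and the tray runs from (273,165) to (349,275). The round recess is far (row 187), the rectangle is in the middle, and the trough is near (row 255). Next I'll take enlarged crops and measure.

```bash
cat > h.py <<'E'
import numpy as np,cv2
from plant import bot
np.set_printoptions(precision=2,suppress=True)
def ray(cam,uv):
    c=bot.get_calibration(cam);V=np.array(c["view"]);R=V[:3,:3];t=V[:3,3]
    u,v=uv
    d=np.array([(u-c["cx"])/c["fx"],-(v-c["cy"])/c["fy"],-1.0])
    return -R.T@t,R.T@d
def onz(cam,uv,z):
    o,d=ray(cam,uv);s=(z-o[2])/d[2];return (o+s*d)
def proj(cam,p):
    c=bot.get_calibration(cam);V=np.array(c["view"]);q=V[:3,:3]@np.array(p,float)+V[:3,3]
    return np.array([c["cx"]+c["fx"]*q[0]/-q[2],c["cy"]-c["fy"]*q[1]/-q[2]])
E
python3 - <<'E'
from h import *
for n,bs in (("top",[(260,150,100,140),(130,205,130,130),(380,190,120,120)]),("scene",[(220,190,150,155),(380,200,140,160),(150,100,130,120)])):
    im=cv2.imread(f"pics/{n}0.png")
    for i,(x,y,w,h) in enumerate(bs):
        cv2.imwrite(f"pics/{n}_c{i}.png",cv2.resize(im[y:y+h,x:x+w],None,fx=4,fy=4,interpolation=cv2.INTER_CUBIC)[:600,:800])
def comps(n,m,roi):
    x,y,w,h=roi; k=np.zeros_like(m);k[y:y+h,x:x+w]=m[y:y+h,x:x+w]
    c,_=cv2.findContours(k,cv2.RETR_EXTERNAL,cv2.CHAIN_APPROX_NONE)
    for q in c:
        if cv2.contourArea(q)>15: print(n,cv2.contourArea(q),"rect",cv2.minAreaRect(q),"box",cv2.boundingRect(q))
im=cv2.imread("pics/top0.png");hsv=cv2.cvtColor(im,cv2.COLOR_BGR2HSV)
print(im[230,409],im[223,409],im[235,208],im[292,205],im[292,213],im[300,250])
v=hsv[:,:,2]
br=(v>165).astype(np.uint8);dk=(v<60).astype(np.uint8)
comps("bright",br,(130,205,130,130));comps("bright box",br,(380,190,120,120));comps("dark",dk,(180,205,60,60));comps("tray",br,(262,150,100,140))
im=cv2.imread("pics/scene0.png");hsv=cv2.cvtColor(im,cv2.COLOR_BGR2HSV);v=hsv[:,:,2]
br=(v>165).astype(np.uint8);dk=(v<60).astype(np.uint8)
comps("S bright",br,(380,200,140,160));comps("S bright box",br,(190,170,40,50));comps("S dark",dk,(390,300,60,50));comps("S tray",br,(220,190,150,155))
E
```

```text
[216 221 218] [207 210 208] [51 48 52] [71 77 78] [199 216 218] [126 131 126]
bright 100.0 rect ((246.50001525878906, 311.5000305175781), (10.28591251373291, 13.86362075805664), 26.56505012512207) box (240, 305, 12, 15)
bright 250.5 rect ((211.5, 291.0), (18.0, 17.0), 90.0) box (203, 282, 18, 19)
bright 111.5 rect ((154.0, 255.5), (11.0, 12.0), 90.0) box (148, 250, 13, 12)
bright box 204.0 rect ((417.2297058105469, 285.1216125488281), (16.604297637939453, 13.97391414642334), 9.462322235107422) box (409, 277, 18, 17)
bright box 134.0 rect ((436.5, 257.0), (12.0, 13.0), 90.0) box (430, 251, 14, 13)
bright box 314.0 rect ((408.9146728515625, 223.23171997070312), (25.45632553100586, 13.587118148803711), 38.65980911254883) box (396, 211, 27, 26)
dark 186.5 rect ((205.3200225830078, 239.24000549316406), (9.200000762939453, 23.60000228881836), 36.869895935058594) box (195, 228, 21, 23)
tray 6278.0 rect ((310.9754638671875, 219.03585815429688), (111.24884796142578, 59.03376007080078), 79.3803482055664) box (273, 160, 78, 120)
S bright 210.5 rect ((497.5, 334.0), (16.0, 17.0), 90.0) box (489, 326, 18, 17)
S bright 357.0 rect ((452.0, 257.5), (21.0, 22.0), 90.0) box (441, 247, 23, 22)
S bright box 365.5 rect ((212.47695922851562, 193.31539916992188), (25.055015563964844, 16.49661636352539), 82.87498474121094) box (203, 181, 20, 26)
S dark 341.0 rect ((425.7378234863281, 323.77301025390625), (12.204564094543457, 32.7170524597168), 72.89727020263672) box (409, 314, 34, 21)
S tray 9188.5 rect ((294.95758056640625, 262.9764099121094), (75.66316986083984, 135.5914764404297), 29.05460548400879) box (230, 196, 131, 142)
```

View pics/top_c0.png

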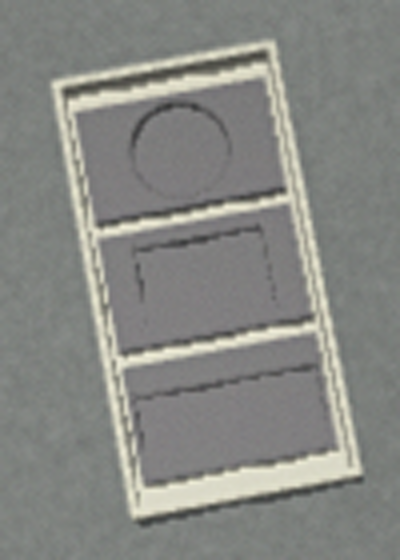

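View pics/top_c1.png

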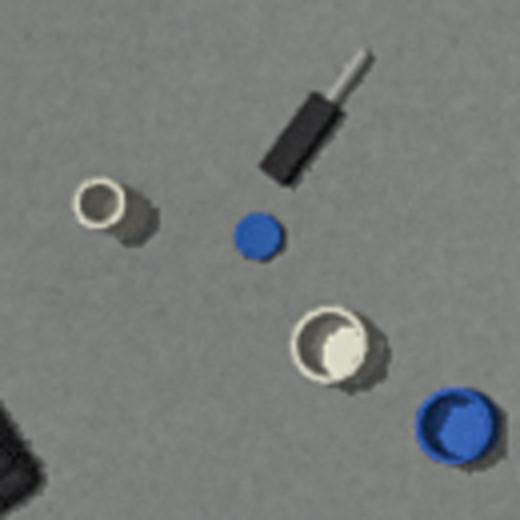

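View pics/top_c2.png

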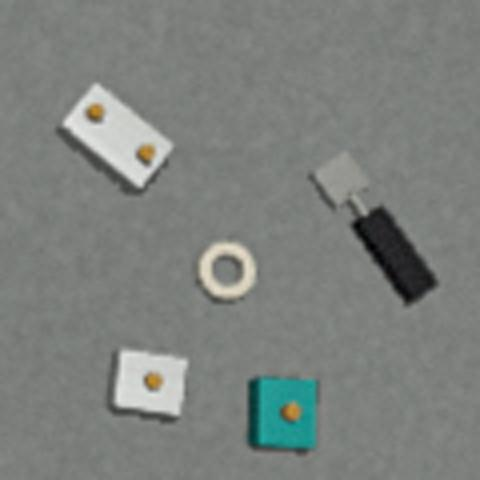

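View pics/scene_c0.png

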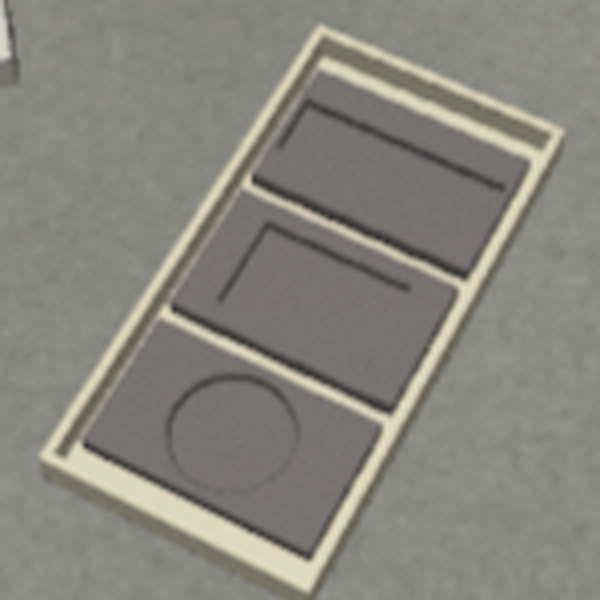

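View pics/scene_c1.png

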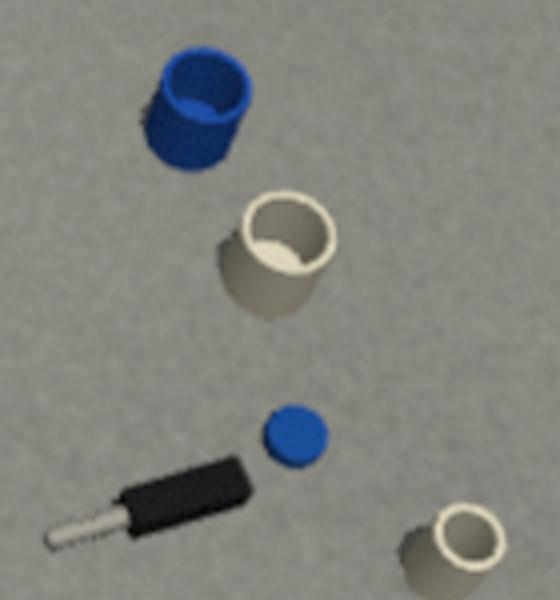

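View pics/scene_c2.png

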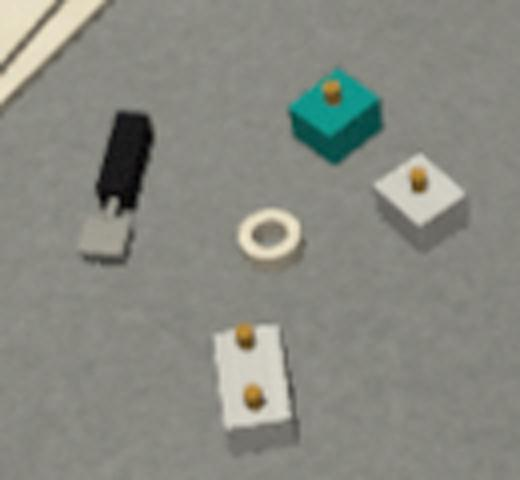

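The crops show which object is which. The crops' corner pixels are clear enough to measure, so I'll compute positions from both views with size checks.

```bash
python3 - <<'E'
from h import *
f=lambda x0,y0,p:[(x0+(a+.5)/4-.5,y0+(b+.5)/4-.5) for a,b in p]
tt=f(260,150,[(53,84),(274,40),(362,476),(134,520)])
ts=f(220,190,[(42,458),(312,572),(564,132),(322,26)]) # same corner order? far-left.. check
for n,c in(("top",tt),("scene",ts)):
    P=np.array([onz(n,q,25)[:2] for q in c]);print(n,P,"ctr",P.mean(0),"sides",[np.linalg.norm(P[i]-P[(i+1)%4]) for i in range(4)])
    print("ang",[np.degrees(np.arctan2(*(P[(i+1)%4]-P[i])[::-1])) for i in range(4)])
# minAreaRect boxes
for n,box,z,name in(("top",(203,282,18,19),50,"wide"),("scene",(441,247,23,22),50,"wide"),("top",(148,250,13,12),50,"narrow"),("scene",(489,326,18,17),50,"narrow")):
    x,y,w,h=box; print(name,n,onz(n,(x+w/2-.5,y+h/2-.5),z), "dia~",np.linalg.norm(onz(n,(x-.5,y+h/2),z)-onz(n,(x+w-.5,y+h/2),z)))
# posts on long box  z=40
for n,p in(("top",f(380,190,[(95,111),(146,153)])),("scene",f(150,100,[(245,330),(253,392)]))):
    A,B=[onz(n,q,40)[:2] for q in p];print("posts",n,A,B,(A+B)/2,np.linalg.norm(A-B),np.degrees(np.arctan2(*(B-A)[::-1])))
bt=f(380,190,[(97,83),(174,147),(142,183),(62,124)])
P=np.array([onz("top",q,28)[:2] for q in bt]);print("boxtop",P,P.mean(0),[np.linalg.norm(P[i]-P[(i+1)%4]) for i in range(4)])
bs=f(150,100,[(214,338),(278,324),(291,414),(225,428)])
P=np.array([onz("scene",q,28)[:2] for q in bs]);print("boxtopS",P.mean(0),[np.linalg.norm(P[i]-P[(i+1)%4]) for i in range(4)])
# electrode: body back centre z20, rod tip z10
for n,a,b,t in(("top",*f(130,205,[(275,174),(328,104),(369,53)])),("scene",*f(380,200,[(240,470),(124,500),(46,540)]))):
    A=onz(n,a,20)[:2];Bm=onz(n,b,20)[:2];T=onz(n,t,10)[:2]
    print("elec",n,A,Bm,T,"len",np.linalg.norm(T-A),"body",np.linalg.norm(Bm-A),"mid",(A+T)/2,"ang",np.degrees(np.arctan2(*(T-A)[::-1])))
    
# recess centre pixel (round)
print("round",onz("top",f(260,150,[(181,150)])[0],17)," scene",onz("scene",f(220,190,[(233,436)])[0],17))
E
```

```text
top [[716.73 101.65]
 [741.82 -39.19]
 [462.88 -84.84]
 [439.6   55.6 ]] ctr [590.26   8.3 ] sides [np.float64(143.05928687075115), np.float64(282.6479845353092), np.float64(142.3526985068916), np.float64(280.92799909619913)]
ang [np.float64(-79.8992354990059), np.float64(-170.70649960407877), np.float64(99.41212112723865), np.float64(9.434776790626131)]
scene [[741.44 -38.24]
 [709.84  97.53]
 [441.9   56.49]
 [463.8  -83.73]] ctr [589.24   8.01] sides [np.float64(139.39728711039783), np.float64(271.069118518622), np.float64(141.92446678582948), np.float64(281.3492163191521)]
ang [np.float64(103.1043283256826), np.float64(-171.29247032992873), np.float64(-81.12215099531169), np.float64(9.305608238006691)]
wide top [416.   249.78  50.  ] dia~ 43.01259720832954
wide scene [416.76 249.05  50.  ] dia~ 44.43990578821486
narrow top [505.   389.31  50.  ] dia~ 31.44143197050666
narrow scene [505.49 389.03  50.  ] dia~ 32.04126646570085
posts top [ 584.48 -219.44] [ 557.44 -249.28] [ 570.96 -234.36] 40.2693080725673 -132.1778068985361
posts scene [ 557.66 -250.94] [ 585.13 -220.37] [ 571.39 -235.66] 41.099589757391385 48.067476182618044
boxtop [[ 604.5  -223.93]
 [ 562.77 -269.44]
 [ 540.73 -248.33]
 [ 579.12 -200.81]] [ 571.78 -235.63] [np.float64(61.75243506662927), np.float64(30.523686721567493), np.float64(61.093921853713546), np.float64(34.33568592775357)]
boxtopS [ 572.14 -235.21] [np.float64(34.91352573533302), np.float64(60.21501342273449), np.float64(34.97025770738434), np.float64(59.680173677866186)]
elec top [524.24 289.74] [567.47 257.09] [601.25 233.58] len 95.30993002097976 body 54.178064134344794 mid [562.74 261.66] ang -36.106757176161324
elec scene [524.44 289.96] [569.9  254.31] [604.17 234.89] len 96.90005048251255 body 57.77254013749304 mid [564.31 262.43] ang -34.63317753995309
round [673.67  21.7   17.  ]  scene [675.89  24.    17.  ]
```

All measurements agree across both views to about 2 mm: posts 40 mm apart, tray 282×143 mm, cup about 44 mm across. I'll start with the electrode. The fingers can't fit inside the recesses, so I'll grip high enough to stay above the rim.

```bash
cat >> h.py <<'E'
T0=np.array([590.5,8.3]);TA=np.radians(9.4);TU=np.array([np.cos(TA),np.sin(TA)])
def q(phi):  # jaw direction phi (deg), tool down; choose the half turn nearest the present
    c=bot.read_state()["eef_rot"];best=None
    for k in(0,180):
        h=np.radians(phi+90+k)/2;v=np.array([np.cos(h),np.sin(h),0,0])
        d=abs(v@np.asarray(c))
        if best is None or d>best[0]: best=(d,v)
    return list(best[1])
def st(tag=""):
    s=bot.read_state();print(tag,"t%.1f"%s["t"],s["tcp_pos"],"w%.1f"%s["width"],"F",s["contact_force"]);return s
def pick(xy,phi,zt,width,force,safe=150):
    o=q(phi);bot.move_ptp([*xy,safe],o);st("above")
    bot.move_gripper(width)
    bot.line_to([*xy,zt+25],200);bot.line_to([*xy,zt],50);st("down")
    bot.move_gripper(0,force);st("grip")
    bot.line_to([*xy,safe],200);return st("lift")
def place(xy,phi,zt,width,safe=150):
    o=q(phi);bot.move_ptp([*xy,safe],o);st("above")
    bot.line_to([*xy,zt+20],200);bot.line_to([*xy,zt],30);st("down")
def release(width,safe=150):
    bot.move_gripper(width);st("open")
    p=bot.read_state()["tcp_pos"];bot.line_to([p[0],p[1],p[2]+45],100);bot.line_to([p[0],p[1],safe],250);st("up")
def snap(tag):
    for n in("top","scene"): cv2.imwrite(f"pics/{n}_{tag}.png",bot.camera(n)[:,:,::-1])
E
python3 - <<'E'
from h import *
a=np.radians(-35.4);d=np.array([np.cos(a),np.sin(a)])
pick(np.array([563.7,262.])-15*d,-35.4+90,10.5,60,25)
snap("e1")
E
```

```text
above t1.8 [551.35 271.7  150.24] w87.6 F [-0.5   0.66  1.13]
down t3.9 [551.52 270.63  10.35] w60.1 F [-0.25  0.02  0.89]
grip t4.6 [551.53 270.76  10.57] w19.6 F [-0.51  0.37  0.86]
lift t5.4 [550.67 270.25 148.74] w19.6 F [-0.41 -0.72 -0.07]
```

View pics/scene_e1.png

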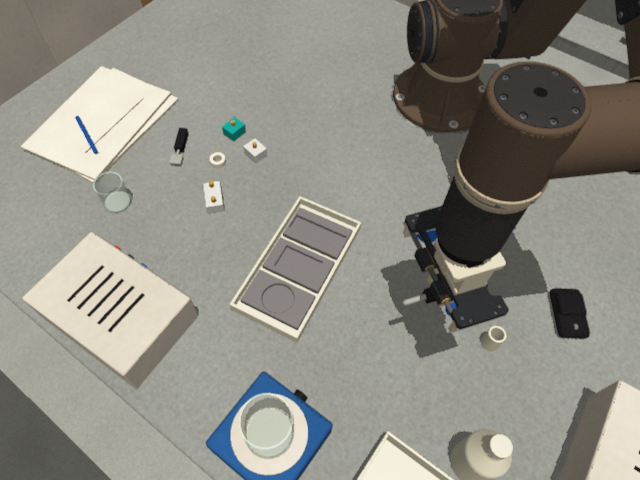

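The electrode is held at 19.6 mm jaw width, with the rod sticking out at (412,300) in the scene view, and the narrow cup is undisturbed at (494,338). Next I'll place it in the trough.

```bash
python3 - <<'E'
from h import *
c=T0-84*TU; e=np.array([np.sin(TA),-np.cos(TA)]) # electrode x dir (-80.6deg)
print(c, c-15*e)
# jaw phi so rotation is +/-45: present jaw 54.6, object -35.4 -> object -80.6 = -45.2 ; jaw 9.4
place(c-15*e,9.4,9+10.5+1,None)
print(bot.read_state()["eef_rot"])
release(36)
snap("e2")
E
python3 -c "
import cv2
a=cv2.imread('pics/top_e2.png')[140:290,250:370];b=cv2.imread('pics/scene_e2.png')[190:340,225:370]
cv2.imwrite('pics/e2c.png',cv2.hconcat([cv2.resize(a,(400,500),interpolation=2),cv2.resize(b,(400,500),interpolation=2)]))"
```

```text
[507.63  -5.42] [505.18   9.38]
above t6.6 [505.93  10.09 150.1 ] w19.8 F [ 0.25  0.43 -0.72]
down t8.1 [505.21   9.34  20.49] w19.6 F [-0.25  0.36 -0.87]
[ 0.76 -0.65  0.    0.  ]
open t8.6 [505.21   9.38  20.54] w35.6 F [ 0.36  1.   -0.57]
up t9.7 [505.1    9.46 149.98] w36.2 F [-0.86  0.05 -1.09]
```

View pics/e2c.png

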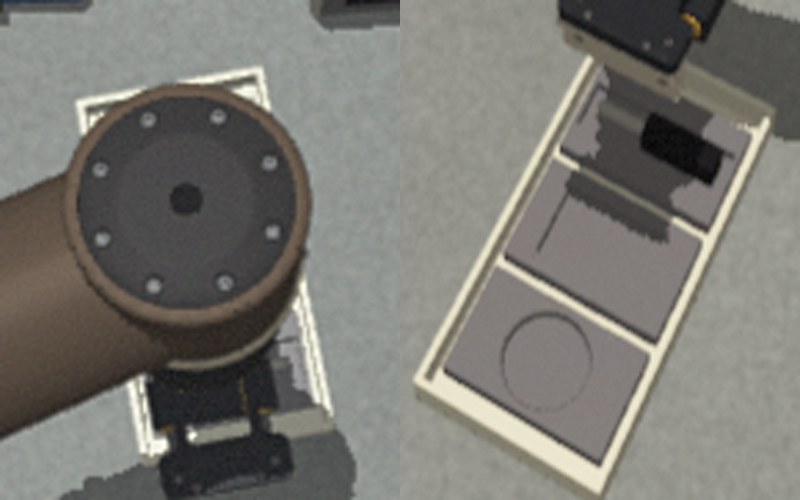

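The electrode lies in the trough, along it. I'll check it again once the arm is clear. Next is the long box.

```bash
python3 - <<'E'
from h import *
s=pick(np.array([571.5,-235.2]),48+90,12,75,30)
snap("b1")
if 33<s["width"]<39:
    place(T0,9.4,9+12+1,None); release(50); 
    bot.move_ptp([450,180,160],q(-18)); snap("b2")
E
python3 -c "
import cv2
a=cv2.imread('pics/top_b2.png')[140:290,250:370];b=cv2.imread('pics/scene_b2.png')[190:340,225:370]
cv2.imwrite('pics/b2c.png',cv2.hconcat([cv2.resize(a,(400,500),interpolation=2),cv2.resize(b,(400,500),interpolation=2)]))"
```

```text
above t10.8 [ 571.12 -234.95  149.25] w35.8 F [-0.17  1.27 -0.53]
down t13.0 [ 571.5  -235.24   11.85] w75.2 F [ 0.09 -0.52  0.52]
grip t13.7 [ 571.57 -235.22   12.07] w35.6 F [-0.74  0.62  0.56]
lift t14.6 [ 570.51 -234.89  148.63] w35.9 F [-0.7  -0.01 -2.45]
above t15.7 [590.3    7.96 149.57] w35.7 F [ 1.35 -0.76 -1.54]
down t17.2 [590.58   8.31  21.99] w35.7 F [ 0.3  -0.09 -1.41]
open t17.7 [590.58   8.33  22.1 ] w50.0 F [0.35 0.05 0.08]
up t18.8 [590.49   8.43 150.13] w50.0 F [ 0.07  0.45 -0.58]
```

View pics/b2c.png

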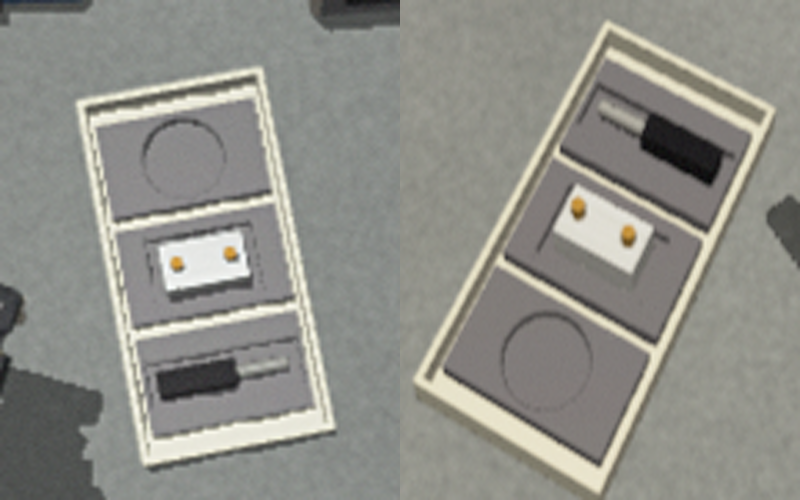

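View pics/top_b2.png

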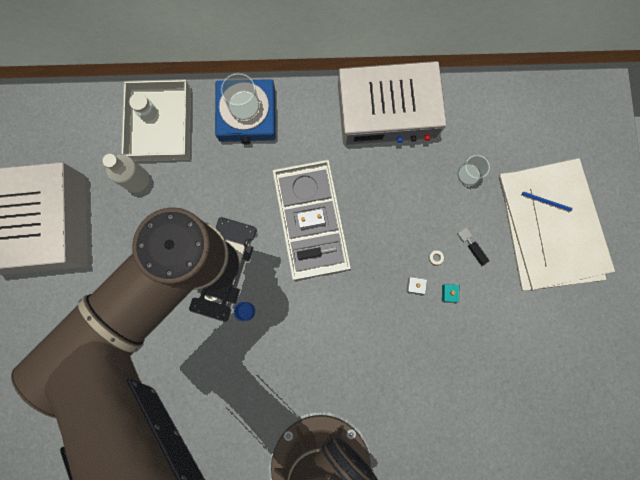

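The box (posts up) and the electrode both sit inside their recesses, and the short box, flag electrode and turquoise box haven't moved. Last is the cup.

```bash
python3 - <<'E'
from h import *
s=pick(np.array([416.4,249.4]),-18,20,80,12)
snap("c1")
if 43<s["width"]<49:
    place(T0+84*TU,-80.6,9+20+1,None); release(66)
    bot.move_ptp([420,330,220],q(-80.6)); snap("c2")
    print([np.round(x,2) for x in(bot.read_state()["qvel"],)])
E
python3 -c "
import cv2
a=cv2.imread('pics/top_c2.png')
a=a[140:290,250:370];b=cv2.imread('pics/scene_c2.png')[190:340,225:370]
cv2.imwrite('pics/c2c.png',cv2.hconcat([cv2.resize(a,(400,500),interpolation=2),cv2.resize(b,(400,500),interpolation=2)]))"
```

```text
above t20.2 [416.46 249.55 149.47] w50.2 F [ 0.47  0.1  -0.2 ]
down t22.2 [416.39 249.34  19.84] w80.1 F [ 0.36 -0.5  -0.25]
grip t22.9 [416.45 249.42  20.09] w45.8 F [-0.78 -0.34  1.96]
lift t23.7 [415.76 248.85 148.98] w45.7 F [-0.04 -0.11 -1.  ]
above t25.1 [672.87  22.96 149.91] w45.6 F [-0.14  0.35 -1.69]
down t26.5 [673.47  22.01  29.99] w45.9 F [ 0.15  0.38 -0.42]
open t27.1 [673.4   22.01  30.04] w65.7 F [ 0.52  0.28 -0.73]
up t28.2 [673.46  22.16 150.42] w66.0 F [-1.47  0.94 -0.64]
[array([ 0., -0.,  0.,  0.,  0., -0.])]
```

View pics/c2c.png

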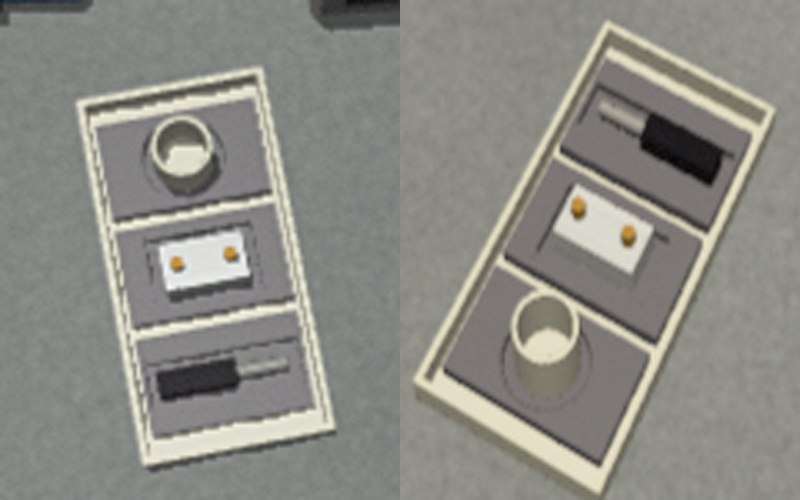

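View pics/scene_c2.png

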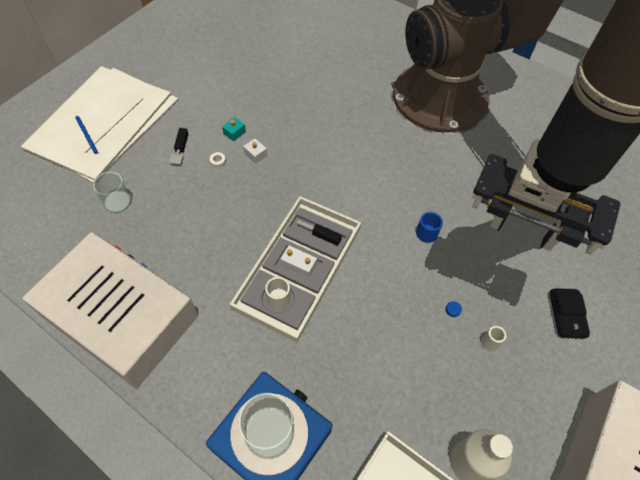

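All three kit parts appear seated and all the look-alikes are where they started: flag electrode (179,145), short box (255,149), narrow cup (494,338). I'll check the placed positions numerically with the measured pixels before handing in.

```bash
python3 - <<'E'
from h import *
t=lambda a,b:(250+(a+.5)/3.3333-.5,140+(b+.5)/3.3333-.5)
s=lambda a,b:(225+(a-400+.5)/2.7586-.5,190+(b+.5)/3.3333-.5)
def tri(p,qq): # two-view point
    o1,d1=ray("top",p);o2,d2=ray("scene",qq)
    A=np.stack([d1,-d2],1);k=np.linalg.lstsq(A,o2-o1,rcond=None)[0];a,b=o1+k[0]*d1,o2+k[1]*d2
    return (a+b)/2,np.linalg.norm(a-b)
print("cup rim ctr (want z59)",tri(t(183,146),s(544,326)),"want",T0+84*TU)
L,R=tri(t(177,262),s(578,205)),tri(t(230,252),s(629,233));print("posts (want z49)",L,R,"mid",(L[0]+R[0])/2,"want",T0)
# electrode: butt end/ tip on expected planes
A=onz("top",t(158,381),29)[:2];B=onz("top",t(288,362),19)[:2];print("elec top",(A+B)/2,np.linalg.norm(A-B),"want",T0-84*TU)
A=onz("scene",s(720,165),29)[:2];B=onz("scene",s(601,103),19)[:2];print("elec scene",(A+B)/2,np.linalg.norm(A-B))
# elec tip height by two views
print("tip (want z19)",tri(t(288,362),s(601,103)))
d=cv2.absdiff(cv2.imread("pics/top0.png"),cv2.imread("pics/top_c2.png")).max(2)
for n,(x,y,w,h) in dict(flag=(452,222,42,50),short=(405,270,28,30)).items(): print(n,"maxdiff",d[y:y+h,x:x+w].max())
d=cv2.absdiff(cv2.imread("pics/scene0.png"),cv2.imread("pics/scene_c2.png")).max(2);print("narrow",d[322:352,478:510].max(),"bg",d[350:380,200:230].max())
E
```

```text
cup rim ctr (want z59) (array([672.46,  21.33,  57.02]), np.float64(0.4054686605123302)) want [673.37  22.02]
posts (want z49) (array([593.48,  12.04,  67.72]), np.float64(36.80135738618382)) (array([588.11,   6.  ,  32.87]), np.float64(38.28786973892679)) mid [590.79   9.02  50.29] want [590.5   8.3]
elec top [508.55  -3.83] 97.60546871449326 want [507.63  -5.42]
elec scene [507.3  -2.7] 101.20271612911195
tip (want z19) (array([514.6, -52. ,  21.6]), np.float64(0.202938060192864))
flag maxdiff 16
short maxdiff 16
narrow 11 bg 11
```

The posts were paired the wrong way round between the two views, which explains the 37 mm ray gap. Their midpoint is still valid at z 50, against an expected 49. Everything else agrees, so I'm handing in.

```bash
python3 - <<'E'
from h import *
bot.close_job()
E
```

```text
the job is handed in; nothing more can be done
```

I packed the kit and handed the job in at about 29 s of the 83 s allowed. Each part went in on the first try: the rod electrode in the trough, the long box (posts up) in the rectangular recess and the wide cup in the round one. The gripper is empty and clear of everything.

**Last checks on position:**

| Part | Horizontal distance from holder centre | Height check (measured / expected) |
|---|---|---|
| Wide cup | about 1 mm | rim 57 / 59 mm |
| Long box | about 1 mm | post tops 50 / 49 mm |
| Rod electrode | 2–3 mm | rod tip 22 / 19 mm |

These are within what the camera calibration and my pixel picking allow, and the pictures show all three seated along their holders.

**Look-alikes:** the image areas around the narrow cup, flag electrode and short box differ from the start only by about picture noise (11–16 grey levels). The blue cup and turquoise box look unmoved in the pictures.

**Disagreements:** in my last check I matched the box's two posts the wrong way round between the views. Their single-post positions (37–38 mm ray gap) are therefore invalid, and I used only the midpoint. In the first measurement, one tray corner in the scene view was off by about 8 mm, so I left it out.

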